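# Move a disk set to the new dock, bay for bay

## Robot

A 6-joint arm with a two-finger parallel gripper is mounted at the origin on the work surface; the furniture and walls round the work are solid. World frame = base frame: x ahead of the robot, y to its left, z up, the work surface at z = 0. Lengths are in m, angles in rad, forces in N, time in s.
With the tool pointing down it reaches from about 0.375 to 0.925 m from the base axis. Payload 5.7 kg.
Tool frame: the origin (TCP) lies at the very end of the fingers, on their centre line; the grasp point (between the pads) lies 19 mm behind it; z points along the fingers, y is the line along which they close (so a half turn about z gives the same grasp; the last joint's range is limited). The gripper opens to 85 mm and grips with 20 to 120 N. Pads are 22 mm wide; open, the fingers measure 114 mm over their backs; the gripper's body (76 mm by 85 mm) begins 54 mm behind the grasp point. The pads swing forward as they close: fully open they stand 13 mm farther back than shut.
Start: joints at [-1.292, 0.359, 1.51, -0, 1.272, -0.115], TCP at [0.23, -0.554, 0.231] pointing down, gripper open.
Joint ranges: [-2.97, 2.97], [-1.01, 2.36], [0.21, 2.38], [-0.96, 4.11], [0.2, 2.71], [-2.98, 2.98]. Speed limits (rad/s): [2.39, 2.39, 3.14, 3.14, 3.14, 3.14].

## Interface

Orientations are given as [roll, pitch, yaw] about the fixed x, y, z axes, in that order (R = Rz(yaw) Ry(pitch) Rx(roll)).
In Python, from plant import ctrl gives the robot as it stands. Calls block until the motion is done:
- ctrl.move_pose(position, orientation): joint-space move of the TCP to a pose.
- ctrl.move_linear(position, frame=None, max_speed=0.15, until_force=None): straight line of the TCP; frame=None keeps the orientation; max_speed is the mean speed in m/s. With until_force (N) it stops when the force on the tool has changed by that much, and returns True; else False.
- ctrl.goto_joints(angles): joint-space move.
- ctrl.ungrasp() and ctrl.close_gripper(): open the fingers fully, or close them until they stop; the grip force is fixed at half the most.
- ctrl.hold(seconds).
- ctrl.solve_ik(position, orientation): joint angles nearest the present ones, or None.
- ctrl.capture(name): name is "scene" or "top" or "wrist"; returns a dict with "image" (480x640x3 uint8, red, green, blue), "z_map" (480x640 float32, m along the optical axis (not along the pixel's ray), 0 where there is no reading), "fx", "fy", "cx", "cy" (pixels), "cam_to_world" (4x4, takes a point from camera to world coordinates); the wrist camera has in their place "T_tool_cam" (4x4, takes a point from camera to tool coordinates, whose origin is the TCP and whose axes are the flange's). Camera axes: x right, y down, z forward; pixel columns grow to the right and rows downward; lengths in m; the calibration is good to about 2 mm. The wrist camera is an equidistant fisheye: a pixel r from the principal point sees the ray r / f radians off the axis. A picture is of the moment at which its call begins: read the wrist's pose just before it.
A pose or a line that the arm cannot do raises ctrl.PlanningError and nothing moves.
- ctrl.close_job(): hands the job in; it is judged then, once.
Trained networks look in the newest picture that a camera, given by its name, has taken for a name from the list of things; names that differ only in an ending like _2 or _b are one class to them, and where a whole thing is asked for, a point or a joint stands for the part that bears it (a point fixed in the world has none). Each returns a list of dicts, best first, with "p" (0 to 1); they miss things now and then, are a little off and sometimes report something else, mostly with a low value. They report only what shows in the picture. A call takes as long as a camera call. They do not tell look-alikes from the thing itself.
- ctrl.masks_of(camera, query): "pixels" (480x640 bool, what is visible of it) and "box" ([centre column, centre row, width, height] in pixels, round what is visible of it).
Readings, each from a call of its own:
- ctrl.read_time(): time.
- ctrl.read_joint_pos(): joint angles.
- ctrl.read_joint_velocities(): joint speeds.
- ctrl.read_effort(): joint torques, N m.
- ctrl.read_ee_pos(): TCP position.
- ctrl.read_ee_rot(): TCP orientation.
- ctrl.read_ft_force(): force on the tool from outside, world axes, zero at the start.
- ctrl.read_wrist_torque(): the same for the moment, N m.
- ctrl.read_gripper_width(): opening from 0.0 (shut) to 1.0 (fully open).
- ctrl.read_gripper_force(): force on a finger pad.
Only numpy, scipy, OpenCV 4.12 (cv2) and the standard library are available. Lean on these libraries where they do the work, as an engineer would, in place of code of your own. Each camera call takes 0.05 s, during which the arm holds its last target. There are 200 camera calls.

## Task

Move the four drives from the old black dock to the new grey aluminium one so that every drive keeps its bay number, counting the bays from the end with the power button on each dock: the drive next to the old dock's power panel goes next to the new dock's power panel, and so on down the row. Press each drive fully home in its bay and leave it standing upright; do not let a drive topple, and do not disturb the phone or the steel pen cup.

Things in the scene. Friction and masses are not known exactly. Their poses are not given: they have to be found in the camera images.
- drive_1: One of four identical aluminium drives, 70 mm (own x) x 15 mm thick (own y) x 100 mm tall (own z), about 0.16 kg; origin at the centre of its underside. Starts upright, fully home in the old dock's bay at that dock's y = +72 mm, top 114 mm above the desk. Bays are 48 mm apart: 33 mm free between neighbouring drives.
- drive_2: One of four identical aluminium drives, 70 mm (own x) x 15 mm thick (own y) x 100 mm tall (own z), about 0.16 kg; origin at the centre of its underside. Starts upright, fully home in the old dock's bay at that dock's y = +24 mm, top 114 mm above the desk. Bays are 48 mm apart: 33 mm free between neighbouring drives.
- drive_3: One of four identical aluminium drives, 70 mm (own x) x 15 mm thick (own y) x 100 mm tall (own z), about 0.16 kg; origin at the centre of its underside. Starts upright, fully home in the old dock's bay at that dock's y = -24 mm, top 114 mm above the desk. Bays are 48 mm apart: 33 mm free between neighbouring drives.
- drive_4: One of four identical aluminium drives, 70 mm (own x) x 15 mm thick (own y) x 100 mm tall (own z), about 0.16 kg; origin at the centre of its underside. Starts upright, fully home in the old dock's bay at that dock's y = -72 mm, top 114 mm above the desk. Bays are 48 mm apart: 33 mm free between neighbouring drives.
- old_dock: Black drive dock fixed on the desk, full at the start; 110 mm (x) by 272 mm (own y), rim 50 mm high; origin at the centre of its underside. Four open-topped bays at own x 0, y +72, +24, -24, -72 mm, each 86 mm (x) by 29 mm (y) at the rim, tapering to 21 mm (y) below; ledges 14 mm above the desk carry the drives. They lift out freely.
- new_dock: Grey aluminium drive dock, fixed, empty at the start; same size, bays, ledge height (14 mm) and origin as the old dock. In the middle of each bay a connector stands 5 mm above the ledges, yields downward at about 5 N (more if pushed fast) and stays down. A drive just set in therefore stands 5 mm proud; fully home it rests on the ledges, its top 114 mm above the desk.
- old_panel: Control panel of the old dock: black end piece, 38 mm (y) x 102 mm, with a round steel power button and four pinhead lamps on a grey top plate, 69 mm above the desk at the button. It is at the dock's y = +116 or -116 mm (varies); bays count from it. The other end piece is plain and flush with the rim. Origin: centre of its underside, axes as the dock's.
- new_panel: Control panel of the new dock: grey aluminium end piece, 38 mm (y) x 102 mm, with a round steel power button and four pinhead lamps on a black top plate, 69 mm above the desk at the button. It is at the dock's y = +116 or -116 mm (varies); bays count from it. The other end piece is plain and flush with the rim. Origin: centre of its underside, axes as the dock's.
- phone: Bystander: mobile phone lying face up on the desk on the robot's side of the docks, 147 x 72 x 8 mm, origin at the centre of its underside. Not to be disturbed.
- cup_steel: Bystander: empty steel pen cup standing upright on the desk to the right of the docks, 74 mm across, 88 mm high, origin at the centre of its underside. Not to be disturbed.
Not all that is in view belongs to the job. Leave any orange look-alike of the drive_2 alone.

How it is judged:
At the end, for the whole second after the job is handed in: Each drive stands in the new bay with the same number from the power panel as its old bay: within 8 mm of the bay centre along the row and 10 mm across, underside within 2.5 mm of the ledges, within 0.12 rad of upright, released and at rest (((y of old_panel in the frame of old_dock above 0 m and y of new_panel in the frame of new_dock above 0 m and y of drive_1 in the frame of new_dock between 0.064 and 0.08 m and y of drive_2 in the frame of new_dock between 0.016 and 0.032 m and y of drive_3 in the frame of new_dock between -0.032 and -0.016 m and y of drive_4 in the frame of new_dock between -0.08 and -0.064 m) or (y of old_panel in the frame of old_dock above 0 m and y of new_panel in the frame of new_dock below 0 m and y of drive_1 in the frame of new_dock between -0.08 and -0.064 m and y of drive_2 in the frame of new_dock between -0.032 and -0.016 m and y of drive_3 in the frame of new_dock between 0.016 and 0.032 m and y of drive_4 in the frame of new_dock between 0.064 and 0.08 m) or (y of old_panel in the frame of old_dock below 0 m and y of new_panel in the frame of new_dock above 0 m and y of drive_1 in the frame of new_dock between -0.08 and -0.064 m and y of drive_2 in the frame of new_dock between -0.032 and -0.016 m and y of drive_3 in the frame of new_dock between 0.016 and 0.032 m and y of drive_4 in the frame of new_dock between 0.064 and 0.08 m) or (y of old_panel in the frame of old_dock below 0 m and y of new_panel in the frame of new_dock below 0 m and y of drive_1 in the frame of new_dock between 0.064 and 0.08 m and y of drive_2 in the frame of new_dock between 0.016 and 0.032 m and y of drive_3 in the frame of new_dock between -0.032 and -0.016 m and y of drive_4 in the frame of new_dock between -0.08 and -0.064 m)) and x of drive_1 in the frame of new_dock between -0.01 and 0.01 m and z of drive_1 in the frame of new_dock between 0.01 and 0.0165 m and angle between each of drive_1, drive_2, drive_3, drive_4's own z axis and vertical below 0.12 rad and linear speed of each of drive_1, drive_2, drive_3, drive_4 below 0.02 m/s and angular speed of each of drive_1, drive_2, drive_3, drive_4 below 0.2 rad/s and x of drive_2 in the frame of new_dock between -0.01 and 0.01 m and z of drive_2 in the frame of new_dock between 0.01 and 0.0165 m and x of drive_3 in the frame of new_dock between -0.01 and 0.01 m and z of drive_3 in the frame of new_dock between 0.01 and 0.0165 m and x of drive_4 in the frame of new_dock between -0.01 and 0.01 m and z of drive_4 in the frame of new_dock between 0.01 and 0.0165 m); the robot touches nothing.
It fails at once if a drive topples (leans more than 40 degrees) (angle between any of drive_1, drive_2, drive_3, drive_4's own z axis and vertical above 0.7 rad).
It fails at once if the phone or the steel pen cup is shifted by more than 15 mm (distance of any of phone, cup_steel from where it was at the start of the episode above 0.015 m).
It also fails if it takes over 115 s, if anything falls off the work surface, if the arm or the gripper's body presses on something with over 40 N, if the wrist force passes 120 N, or if a joint passes its speed limit or range.

## Working session

There is one attempt and no reset: what is moved stays moved. The work goes in short steps, each a Python script; the robot and the scene stay as the last script left them, time stands still between calls to the robot, and variables do not carry over. Pictures are saved under pics/ and viewed, at most 14 in all, crops included, and the job is handed in when it is done.

```bash
mkdir -p pics; ls; cat > h.py <<'E'
import numpy as np, cv2
from plant import ctrl
def world(c):
    z=c["z_map"]; v,u=np.mgrid[0:480,0:640]
    p=np.stack([(u-c["cx"])/c["fx"]*z,(v-c["cy"])/c["fy"]*z,z,np.ones_like(z)],-1)
    w=(p@c["cam_to_world"].T)[...,:3]; w[z==0]=np.nan; return w
E
python3 - <<'E'
from h import *
for n in("scene","top"):
    c=ctrl.capture(n); cv2.imwrite(f"pics/{n}0.png",c["image"][...,::-1]); w=world(c); np.save(n+"0.npy",w)
    print(n,c["cam_to_world"].round(3).tolist(),c["fx"])
    for q in("drive_1","old_dock","new_dock","old_panel","new_panel","phone","cup_steel"):
        for d in ctrl.masks_of(n,q):
            m=d["pixels"]; print(q,round(d["p"],2),np.round(d["box"]),np.nanmedian(w[m],0).round(3),m.sum())
print(ctrl.read_time(), ctrl.read_ee_rot())
E
```

```text
pics
scene [[-0.618, -0.459, 0.638, -0.244], [-0.786, 0.378, -0.49, 0.474], [-0.016, -0.804, -0.594, 0.67], [0.0, 0.0, 0.0, 1.0]] 443.7608503866877
drive_1 0.79 [233. 257.  32.  44.] [0.457 0.167 0.086] 756
drive_1 0.79 [251. 246.  27.  43.] [0.465 0.12  0.088] 707
drive_1 0.78 [348. 266.  27.  18.] [ 0.337 -0.041  0.02 ] 300
drive_1 0.67 [198. 282.  28.  41.] [0.434 0.261 0.084] 811
old_dock 0.89 [228. 295. 125.  77.] [0.416 0.186 0.034] 2029
old_panel 0.86 [182. 307.  46.  47.] [0.418 0.305 0.058] 1331
new_panel 0.61 [313. 226.  15.  23.] [ 0.489 -0.071  0.048] 237
phone 0.85 [248. 352.  85.  61.] [0.28  0.253 0.008] 2426
top [[-0.008, -0.986, 0.165, 0.172], [-1.0, 0.007, -0.008, -0.052], [0.006, -0.165, -0.986, 1.488], [0.0, 0.0, 0.0, 1.0]] 547.5731987660907
drive_1 0.71 [203. 222.  13.  29.] [0.44  0.252 0.107] 250
drive_1 0.63 [236. 211.  14.  27.] [0.466 0.162 0.108] 325
drive_1 0.62 [220. 217.  11.  34.] [0.455 0.208 0.109] 308
drive_1 0.5 [258. 210.  16.  34.] [0.476 0.115 0.111] 271
old_dock 0.74 [231. 222.  84.  59.] [0.446 0.18  0.047] 1933
new_dock 0.86 [378. 216.  71.  47.] [ 0.484 -0.189  0.037] 2142
old_panel 0.91 [189. 228.  18.  41.] [0.438 0.299 0.063] 663
new_panel 0.92 [338. 218.  17.  40.] [ 0.457 -0.089  0.064] 557
phone 0.65 [208. 288.  54.  29.] [0.286 0.251 0.009] 1505
cup_steel 0.77 [457. 200.  35.  34.] [ 0.514 -0.421  0.031] 829
0.8 [-3.14149323e+00 -4.35543935e-05  3.93810364e-01]
```

```bash
python3 - <<'E'
import cv2
a=cv2.imread("pics/top0.png")[170:330,160:500]
cv2.imwrite("pics/top0c.png",cv2.resize(a,None,fx=2.35,fy=2.35,interpolation=2))
E
```

```text
(no output)
```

View pics/top0c.png

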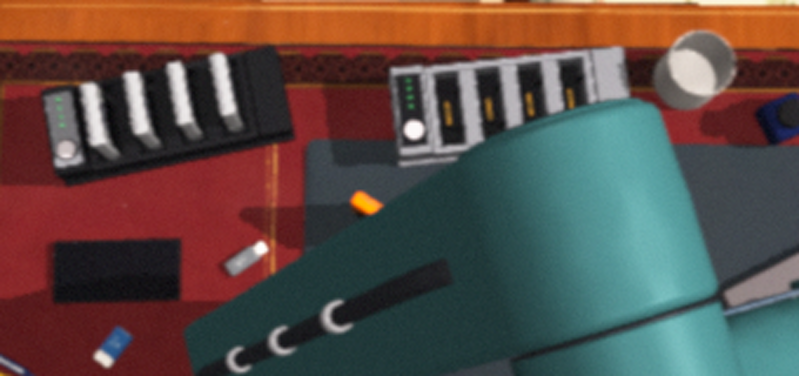

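View pics/scene0.png

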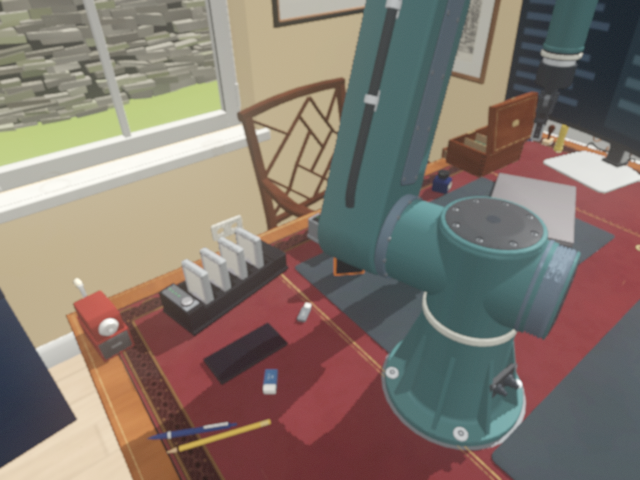

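The top view crop shows the old dock on the left with its panel at its left end (image px ~189,228). The four silver drives are at about (203,222), (220,217), (236,211) and (258,210). The new dock is on the right with its panel also at its left end (338,218), and its right bays are partly hidden by the arm.

Candidates:
- The four silver drives in the old dock, which are the ones I want.
- An orange look-alike at about (316,256), to be left alone.
- A grey USB stick at about (265,280), not part of the job.

Both panels are at the left end, so leftmost goes to leftmost. The fingers only fit across the 70 mm width.

```bash
cat >> h.py <<'E'
def drive_tops(w,box):
    x0,x1,y0,y1=box; m=(w[...,2]>.105)&(w[...,2]<.126)&(w[...,0]>x0)&(w[...,0]<x1)&(w[...,1]>y0)&(w[...,1]<y1)
    n,l,s,_=cv2.connectedComponentsWithStats(m.astype(np.uint8),connectivity=4)
    out=[]
    for i in range(1,n):
        p=w[l==i]
        if len(p)<60: continue
        r=cv2.minAreaRect((p[:,:2]*1000).astype(np.float32)); b=cv2.boxPoints(r)
        e=max([b[1]-b[0],b[2]-b[1]],key=np.linalg.norm); e=e*np.sign(e[0])
        out.append((np.round(r[0],1),np.round(sorted(r[1]),1),round(float(np.degrees(np.arctan2(e[1],e[0]))),1),len(p),p[:,2].mean().round(4)))
    return sorted(out,key=lambda o:-o[0][1])
E
python3 - <<'E'
from h import *
for n in("scene","top"):
    w=np.load(n+"0.npy")
    print(n,*drive_tops(w,(.37,.56,.07,.29)),sep="\n ")
w=np.load("top0.npy")
# move aside over old dock, then look at new dock
R=[np.pi,0,np.radians(15)-np.pi/2]
for y in (R[2],R[2]+np.pi): print(ctrl.solve_ik([.45,.23,.25],[np.pi,0,y]))
q=ctrl.solve_ik([.45,.23,.25],R)
ctrl.move_pose([.45,.23,.25],R)
print(ctrl.read_ee_pos(),ctrl.read_ee_rot(),ctrl.read_time())
c=ctrl.capture("top"); cv2.imwrite("pics/top1.png",c["image"][...,::-1]); w=world(c); np.save("top1.npy",w)
for q in("new_dock","new_panel","cup_steel"):
    for d in ctrl.masks_of("top",q):
        m=d["pixels"]; print(q,round(d["p"],2),np.round(d["box"]),np.nanmedian(w[m],0).round(3),m.sum())
        zr=(.044,.056) if q=="new_dock" else (.06,.075)
        p=w[m]; p=p[(p[:,2]>zr[0])&(p[:,2]<zr[1])]
        if len(p)>20:
            r=cv2.minAreaRect((p[:,:2]*1000).astype(np.float32)); print(r,len(p))
c=ctrl.capture("wrist"); cv2.imwrite("pics/wrist1.png",c["image"][...,::-1]); print({k:np.round(v,3) for k,v in c.items() if k not in("image","z_map")})
a=cv2.imread("pics/top1.png")[170:330,160:500]
cv2.imwrite("pics/top1c.png",cv2.resize(a,None,fx=2.35,fy=2.35,interpolation=2))
E
```

```text
scene
 (array([445.9, 257. ]), array([17.1, 70.2]), 11.7, 236, np.float64(0.1117))
 (array([458. , 210.5]), array([16.6, 70.7]), 11.2, 217, np.float64(0.1117))
 (array([468.3, 164.3]), array([15.3, 71.1]), 10.7, 201, np.float64(0.1116))
 (array([478.6, 117. ]), array([16.8, 71.7]), 10.4, 191, np.float64(0.1115))
top
 (array([448.3, 258.3]), array([16.3, 70.4]), 11.5, 178, np.float64(0.1142))
 (array([460.4, 211.6]), array([16.7, 69.7]), 11.3, 177, np.float64(0.1142))
 (array([471.5, 164.9]), array([16.5, 71.2]), 11.7, 173, np.float64(0.114))
 (array([480.2, 117.9]), array([16. , 69.3]), 12.2, 170, np.float64(0.1139))
None
[ 3.35735567e-01  2.04182575e-01  1.68476890e+00 -4.44089210e-16
  1.25264118e+00  7.39361794e-02]Traceback (most recent call last):
  File "<stdin>", line 10, in <module>
plant.PlanningError: the arm cannot take that pose within its joint ranges
```

```bash
python3 - <<'E'
from h import *
ctrl.move_pose([.459,.211,.26],[np.pi,0,np.radians(12.3+90)])
print(ctrl.read_ee_pos(),ctrl.read_ee_rot(),ctrl.read_time())
c=ctrl.capture("top"); cv2.imwrite("pics/top1.png",c["image"][...,::-1]); w=world(c); np.save("top1.npy",w)
for q in("new_dock","new_panel","cup_steel"):
    for d in ctrl.masks_of("top",q):
        m=d["pixels"]; print(q,round(d["p"],2),np.round(d["box"]),np.nanmedian(w[m],0).round(3),m.sum())
        zr=(.044,.056) if q=="new_dock" else (.06,.075)
        p=w[m]; p=p[(p[:,2]>zr[0])&(p[:,2]<zr[1])]
        if len(p)>20:
            r=cv2.minAreaRect((p[:,:2]*1000).astype(np.float32)); print(r,len(p),np.median(p[:,2]))
c=ctrl.capture("wrist"); cv2.imwrite("pics/wrist1.png",c["image"][...,::-1]); print({k:np.round(v,3).tolist() for k,v in c.items() if k not in("image","z_map")})
a=cv2.imread("pics/top1.png")[170:330,160:500]
cv2.imwrite("pics/top1c.png",cv2.resize(a,None,fx=2.35,fy=2.35,interpolation=2))
E
```

```text
[0.45940737 0.21039585 0.259956  ] [3.14155312e+00 2.33169643e-04 1.78436237e+00] 3.6167
new_dock 0.62 [376. 216.  76.  46.] [ 0.471 -0.204  0.036] 2855
((472.8609619140625, -204.81503295898438), (103.02458190917969, 191.71656799316406), 5.871277809143066) 1238 0.049418240578695816
new_panel 0.66 [337. 218.  12.  43.] [ 0.459 -0.089  0.064] 598
((460.81671142578125, -89.48219299316406), (101.31287384033203, 37.450382232666016), 5.784864902496338) 476 0.06489003814437255
new_panel 0.42 [238. 211.  15.  32.] [0.47  0.162 0.103] 348
((467.5904235839844, 157.8703155517578), (12.698291778564453, 63.75172805786133), 88.63731384277344) 21 0.06773891128099874
cup_steel 0.77 [458. 202.  33.  34.] [ 0.514 -0.421  0.029] 850
((507.4750061035156, -414.4329833984375), (71.14590454101562, 76.72026062011719), 43.925418853759766) 104 0.06688184885580761
{'fx': 371.648, 'fy': 371.648, 'cx': 315.354, 'cy': 243.99, 'T_tool_cam': [[-0.0, -0.957, -0.289, 0.073], [1.0, -0.0, -0.0, -0.001], [0.0, -0.289, 0.957, -0.143], [0.0, 0.0, 0.0, 1.0]]}
```

View pics/top1c.png

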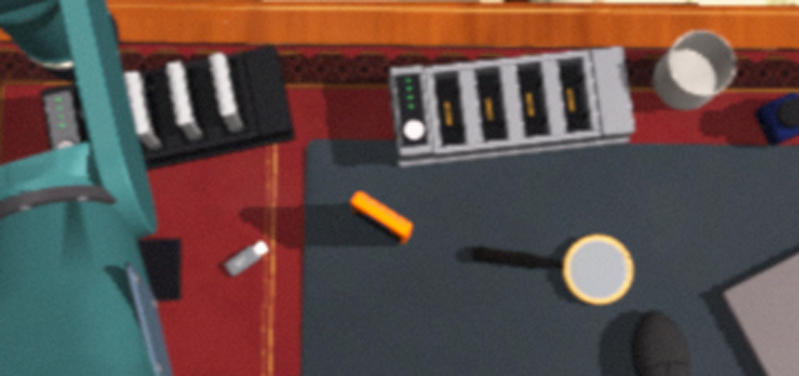

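View pics/wrist1.png

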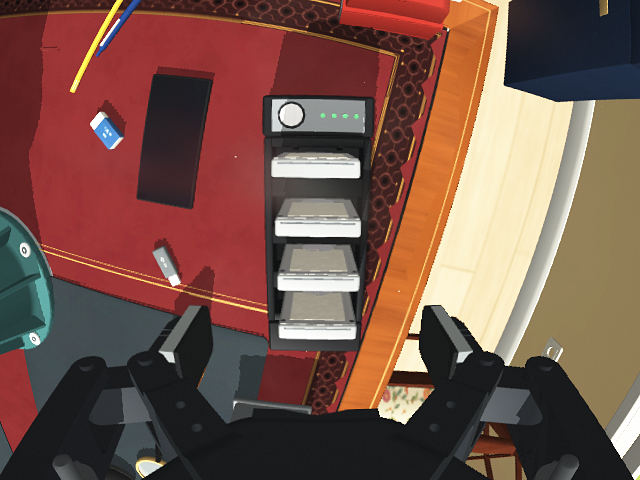

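The wrist view confirms the four silver drives in the old dock, with the power panel and button (291,115) next to drive 1. The top view shows the new dock's four empty bays, with its panel also on the left. I'll refine the new dock fit and move the first drive.

```bash
cat >> h.py <<'E'
OLD=np.array([[448.3,258.3],[459.8,211.5],[470.7,164.8],[480.6,117.9]])/1000; YO=np.radians(12.2)
ND=np.array([.4727,-.2049]); YN=np.radians(5.83); XN=np.array([np.cos(YN),np.sin(YN)]); RN=np.array([np.sin(YN),-np.cos(YN)])
BAY=[ND+RN*d for d in(-.072,-.024,.024,.072)]
ZG=.062; ZT=.20
def rot(y): return [np.pi,0,y+np.pi/2]
def pick(i):
    x,y=OLD[i]; ctrl.move_pose([x,y,ZT-.04],rot(YO)); ctrl.move_linear([x,y,.13],max_speed=.15)
    if ctrl.move_linear([x,y,ZG],max_speed=.1,until_force=6): print("contact on descent",ctrl.read_ee_pos()); return False
    ctrl.close_gripper(); print("grip",ctrl.read_gripper_width(),ctrl.read_gripper_force(),ctrl.read_time())
    ctrl.move_linear([x,y,ZT],max_speed=.15); print("held",ctrl.read_gripper_width(),ctrl.read_ft_force().round(2)); return True
def place(i):
    x,y=BAY[i]; ctrl.move_pose([x,y,ZT],rot(YN)); ctrl.move_linear([x,y,.115],max_speed=.15)
    r1=ctrl.move_linear([x,y,ZG+.008],max_speed=.06,until_force=12)
    print("in",r1,ctrl.read_ee_pos().round(4),ctrl.read_ft_force().round(1))
    if r1: return False
    r2=ctrl.move_linear([x,y,ZG-.0015],max_speed=.015,until_force=22)
    print("press",r2,ctrl.read_ee_pos().round(4),ctrl.read_ft_force().round(1),ctrl.read_gripper_width()); return True
def leave(i):
    x,y=BAY[i]; ctrl.ungrasp(); ctrl.move_linear([x,y,.16],max_speed=.15); print("t",ctrl.read_time())
E
python3 - <<'E'
from h import *
w=np.load("top1.npy"); d=w[...,:2]-ND; u=d@XN; v=d@RN
r=(abs(w[...,2]-.0495)<.006)&(abs(u)<.035)
print("bars",[(v[r&(abs(v-k)<.013)].mean().round(4),(r&(abs(v-k)<.013)).sum()) for k in(-.048,0,.048)])
r=(abs(w[...,2]-.0495)<.006)&(abs(v)<.09); print("u ext",np.percentile(u[r],[1,50,99]).round(4),u[r].min(),u[r].max())
print(np.round(BAY,3))
if pick(0): print(place(0))
E
```

```text
bars [(np.float64(-0.0483), np.int64(173)), (np.float64(-0.0003), np.int64(166)), (np.float64(0.0475), np.int64(176))]
u ext [-0.0508  0.001   0.5736] -0.051384548730693966 0.596680027358362
[[ 0.465 -0.133]
 [ 0.47  -0.181]
 [ 0.475 -0.229]
 [ 0.48  -0.277]]
grip 0.8079461139600339 67.9997706413269 5.8583
held 0.8093152222487895 [-0.1   0.11 -2.29]
in False [ 0.4656 -0.1334  0.0701] [ 0.3  0.5 -1.5]
press True [ 0.4659 -0.1335  0.0631] [-1.7 -0.1  6.9] 0.8113823190426641
True
```

```bash
python3 - <<'E'
from h import *
x,y=BAY[0]
for k in range(2):
    r=ctrl.move_linear([x,y,.0605],max_speed=.008,until_force=25); print(r,ctrl.read_ee_pos().round(4),ctrl.read_ft_force().round(1))
leave(0)
if pick(1):
    c=ctrl.capture("top"); w=world(c); print(*drive_tops(w,(.37,.56,-.33,-.1)),sep="\n"); cv2.imwrite("pics/top2.png",cv2.resize(c["image"][170:330,160:500,::-1],None,fx=2.35,fy=2.35))
    print(place(1))
E
```

```text
True [ 0.4659 -0.1335  0.0631] [-1.3  0.4  5.5]
True [ 0.4659 -0.1335  0.0631] [-1.2  1.   6.7]
t 12.125
grip 0.8114752003516231 66.91455245018005 14.9
held 0.810004257492055 [-0.22 -0.52 -1.69]
(array([ 465. , -133.4]), array([16. , 69.3]), 5.2, 167, np.float64(0.1139))
in False [ 0.4704 -0.1811  0.0701] [-0.   0.5 -1.4]
press True [ 0.4708 -0.1813  0.063 ] [-0.2  0.3  6.7] 0.8108608537271931
True
```

View pics/top2.png

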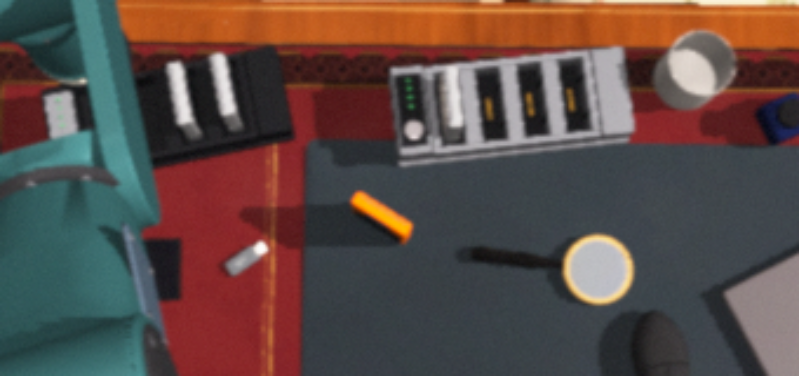

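Drive 1 stands upright in the new dock's first bay (about (452,100) in the crop). Its top is at 0.1139 m and it is centred to within 1 mm, so it is fully home. I'll continue with the rest.

```bash
python3 - <<'E'
from h import *
leave(1)
for i in(2,3):
    if not(pick(i) and place(i)): print("STOP",i); raise SystemExit
    leave(i)
ctrl.move_pose([.45,.2,.26],rot(YO))
c=ctrl.capture("top"); w=world(c); print(*drive_tops(w,(.37,.56,-.33,-.1)),sep="\n"); print([b.round(4) for b in BAY]); cv2.imwrite("pics/top3.png",cv2.resize(c["image"][170:330,160:500,::-1],None,fx=2.35,fy=2.35))
print(ctrl.read_time())
E
```

```text
t 20.7417
grip 0.8103422514651704 67.7138364315033 23.5167
held 0.8158294429008456 [ 0.42 -0.46 -2.19]
in False [ 0.4753 -0.2289  0.0701] [ 0.8  0.2 -1.5]
press True [ 0.4756 -0.2291  0.0631] [-0.2  0.1  6.1] 0.8149328791192862
t 29.3083
grip 0.8120685425913295 67.81915426254272 32.0917
held 0.8127235718277891 [ 0.22 -0.16 -1.13]
in False [ 0.4802 -0.2767  0.0701] [-0.1 -0.2 -1. ]
press True [ 0.4805 -0.2769  0.063 ] [0.  0.7 5.5] 0.8116431136605472
t 37.9
(array([ 465.7, -133.3]), array([16.1, 69.6]), 5.7, 167, np.float64(0.1136))
(array([ 471.8, -180.3]), array([16.2, 70.9]), 5.4, 168, np.float64(0.1137))
(array([ 475.6, -227.6]), array([16.4, 68.6]), 3.3, 165, np.float64(0.1137))
(array([ 479.9, -275.7]), array([16.3, 69.7]), 5.5, 173, np.float64(0.1138))
[array([ 0.4654, -0.1333]), array([ 0.4703, -0.181 ]), array([ 0.4751, -0.2288]), array([ 0.48  , -0.2765])]
39.725
```

View pics/top3.png

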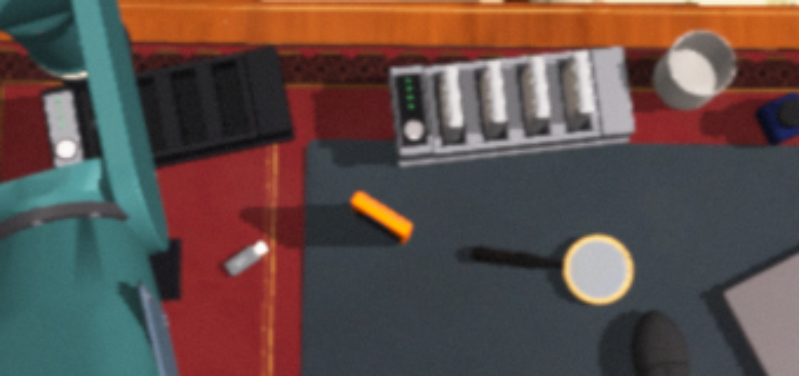

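All four drives stand upright in the new dock (crop x about 452, 495, 537 and 580). Their tops are at 0.1136–0.1138 m, within 2 mm of the bay centres, and the cup and orange look-alike are where they were.

```bash
python3 -c "
from plant import ctrl
print(ctrl.close_job())"
```

```text
the job is handed in; nothing more can be done
None
```

All four drives are in the new dock in the same order from the power panel, pressed home and upright, and the job was handed in at about 40 s of the 115 s limit; the judge's verdict was not shown.

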